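# Snap the lid shut all round the paint tub

### The job

The yellow rim of the lid on the teal tub is in four sections: one is already snapped down and three still stand up. Press each raised section straight down with the fingertips until it clicks shut, working round the rim so that each section you shut lies next to one that is already shut (so the section opposite the shut one must not come first). Only press: do not lift, tip or shove the tub, and leave the pot, tube and marker where they are.

Things in the scene. Friction and masses are not known exactly. Their poses are not given: they have to be found in the camera images.
- tub: loose teal paint tub, 169 mm across, 126 mm tall, about 1.3 kg, stands on the table; origin at the centre of its underside, z up. On it sits a press-on lid: a fixed round white panel (125 mm across, top 131 mm above the table) ringed by a yellow rim, 182 mm across, cut into four equal arcs of 84 degrees with small gaps. Seen from above and counter-clockwise the sections are rim_a (centred on the tub's +x axis), rim_b (+y), rim_c (-x), rim_d (-y).
- pot: loose little colour pot with a white screw cap, 58x60x64 mm, bystander; origin at the centre of its underside
- tube: loose acrylic colour tube with a red band and black cap, lying, 37x118x30 mm (long along its y), bystander; origin at the centre of its underside
- marker: loose white marker pen with a red cap, lying, 15x136x15 mm (long along its y), bystander; origin at the centre of its underside
- rim_a (a joint): slide of the yellow rim section whose press spot is point rim_a_press: 0 m = standing up (proud of the lid), 0.008 m = snapped fully down. Over-centre snap: pushing down must first overcome about 9 N, gives way at 0.0045 m and then snaps down by itself and stays; let go earlier, it springs back up. The section moves straight down as a whole, wherever on it one presses. Already down at the start.
- rim_a_press (a point): top surface of yellow rim section rim_a, at the middle of its arc and of its 24 mm radial width (marked by five small ribs that stand 1 mm proud), 77 mm from the tub's axis; 140.5 mm above the table while up, 132.5 mm when snapped down. It moves with the section.
- rim_b (a joint): slide of the yellow rim section whose press spot is point rim_b_press: 0 m = standing up (proud of the lid), 0.008 m = snapped fully down. Over-centre snap: pushing down must first overcome about 9 N, gives way at 0.0045 m and then snaps down by itself and stays; let go earlier, it springs back up. The section moves straight down as a whole, wherever on it one presses. Up at the start.
- rim_b_press (a point): top surface of yellow rim section rim_b, at the middle of its arc and of its 24 mm radial width (marked by five small ribs that stand 1 mm proud), 77 mm from the tub's axis; 140.5 mm above the table while up, 132.5 mm when snapped down. It moves with the section.
- rim_c (a joint): slide of the yellow rim section whose press spot is point rim_c_press: 0 m = standing up (proud of the lid), 0.008 m = snapped fully down. Over-centre snap: pushing down must first overcome about 9 N, gives way at 0.0045 m and then snaps down by itself and stays; let go earlier, it springs back up. The section moves straight down as a whole, wherever on it one presses. Up at the start.
- rim_c_press (a point): top surface of yellow rim section rim_c, at the middle of its arc and of its 24 mm radial width (marked by five small ribs that stand 1 mm proud), 77 mm from the tub's axis; 140.5 mm above the table while up, 132.5 mm when snapped down. It moves with the section.
- rim_d (a joint): slide of the yellow rim section whose press spot is point rim_d_press: 0 m = standing up (proud of the lid), 0.008 m = snapped fully down. Over-centre snap: pushing down must first overcome about 9 N, gives way at 0.0045 m and then snaps down by itself and stays; let go earlier, it springs back up. The section moves straight down as a whole, wherever on it one presses. Up at the start.
- rim_d_press (a point): top surface of yellow rim section rim_d, at the middle of its arc and of its 24 mm radial width (marked by five small ribs that stand 1 mm proud), 77 mm from the tub's axis; 140.5 mm above the table while up, 132.5 mm when snapped down. It moves with the section.

How it is judged:
By the outcome, as a careful person would: the job done as asked, in the order asked, and still so for the second after the job is handed in, with the robot touching nothing.
It also fails if it takes over 48 s, if anything falls off the work surface, if the arm or the gripper's body presses on something with over 40 N, if the wrist force passes 120 N, or if a joint passes its speed limit or range.

### The arm

A 6-joint arm with a two-finger parallel gripper is mounted at the origin on the work surface; the furniture and walls round the work are solid. World frame = base frame: x ahead of the robot, y to its left, z up, the work surface at z = 0. Lengths are in m, angles in rad, forces in N, time in s.
With the tool pointing down it reaches from about 0.275 to 1 m from the base axis. Payload 8.4 kg.
Tool frame: the origin (TCP) lies on the centre line of the jaws, within the pads' length; the fingertips stand 17 mm ahead of it and the grasp point (between the pads) lies 2 mm behind it (bot.tcp_to_tips is the z of the fingertips in the tool frame, in m); z points along the fingers, y is the line along which they close (so a half turn about z gives the same grasp; the last joint's range is limited). The gripper opens to 85 mm and grips with 20 to 120 N. Pads are 22 mm wide; open, the fingers measure 114 mm over their backs; the gripper's body (76 mm by 85 mm) begins 54 mm behind the grasp point. The pads swing forward as they close: fully open they stand 13 mm farther back than shut.
Start: joints at [-1.12, 0.353, 1.633, -0, 1.155, -0.002], TCP at [0.273, -0.562, 0.248] pointing down, gripper open.
Joint ranges: [-2.63, 2.63], [-0.92, 2.1], [0.06, 2.66], [-1.3, 4.44], [0, 2.69], [-3.02, 3.02]. Speed limits (rad/s): [2.22, 2.22, 2.79, 3.14, 3.14, 3.14].

### API

Orientations are given as a unit quaternion [x, y, z, w].
In Python, from workcell import bot, hand, kinematics, get_obs, vision, hand_in gives the robot as it stands. The module is installed in compiled form; this text tells all that it offers. Calls block until the motion is done:
- bot.reach(position, orientation): joint-space move of the TCP to a pose.
- bot.servo_line(position, ori=None, velocity=0.15): straight line of the TCP; ori=None keeps the orientation; velocity is the mean speed in m/s.
- bot.goto_joints(angles): joint-space move.
- hand.move_gripper(opening, strength=None): finger opening in m; strength is the grip in N (None keeps the last); returns when the fingers have stopped.
- bot.dwell(seconds).
- kinematics.solve_ik(position, orientation): joint angles nearest the present ones, or None.
- get_obs(): the state.
- vision.read_camera(name): name is "side" or "top" or "wrist"; returns a dict with "frame" (480x640x3 uint8, red, green, blue), "intrinsics" (3x3 intrinsics, pixels), "view" (4x4, takes a point from world to camera coordinates). Camera axes: x right, y down, z forward; pixel columns grow to the right and rows downward; lengths in m; the calibration is good to about 2 mm. A picture is of the moment at which its call begins. There is no depth.
A pose or a line that the arm cannot do raises bot.IKError and nothing moves.
- hand_in(): hands the job in; it is judged then, once.
The state is a dict: "time_s": time; "joint_pos": joint angles; "joint_vel": joint speeds; "joint_efforts": joint torques, N m; "position": TCP position; "orientation": TCP orientation; "wrist_force": force on the tool from outside, world axes, zero at the start; "ft_torque": the same for the moment, N m; "gripper_width": finger opening in m; "grip_force": force on a finger pad.
Only numpy, scipy, OpenCV 4.12 (cv2) and the standard library are available. Lean on these libraries where they do the work, as an engineer would, in place of code of your own. Each camera call takes 0.05 s, during which the arm holds its last target. There are 200 camera calls.

## Working session

There is one attempt and no reset: what is moved stays moved. The work goes in short steps, each a Python script; the robot and the scene stay as the last script left them, time stands still between calls to the robot, and variables do not carry over. Pictures are saved under pics/ and viewed, at most 10 in all, crops included, and the job is handed in when it is done.

```bash
mkdir -p pics; python3 - <<'E'
from workcell import *
import cv2,numpy as np
for n in("top","side"):
    r=vision.read_camera(n);cv2.imwrite(f"pics/{n}0.png",r["frame"][:,:,::-1]);np.savez(f"{n}0.npz",**r)
    print(n,r["intrinsics"].tolist(),r["view"].round(3).tolist())
o=get_obs();print(o["time_s"],o["orientation"],o["wrist_force"],bot.tcp_to_tips)
E
```

```text
top [[574.865968093294, 0.0, 320.5017424526197], [0.0, 574.865968093294, 237.9430451716764], [0.0, 0.0, 1.0]] [[0.021, -1.0, -0.017, -0.051], [-0.993, -0.019, -0.117, 0.481], [0.117, 0.02, -0.993, 1.159], [0.0, 0.0, 0.0, 1.0]]
side [[484.61891974187006, 0.0, 320.7047389083924], [0.0, 484.61891974187006, 242.85804748681372], [0.0, 0.0, 1.0]] [[-0.886, 0.464, -0.007, 0.437], [0.316, 0.592, -0.741, -0.057], [-0.339, -0.659, -0.671, 1.11], [0.0, 0.0, 0.0, 1.0]]
0.1 [ 9.74483613e-01  2.24457770e-01 -1.64106874e-04 -6.08664476e-04] [0.71632395 0.15882672 0.51981894] 0.017
```

View pics/top0.png

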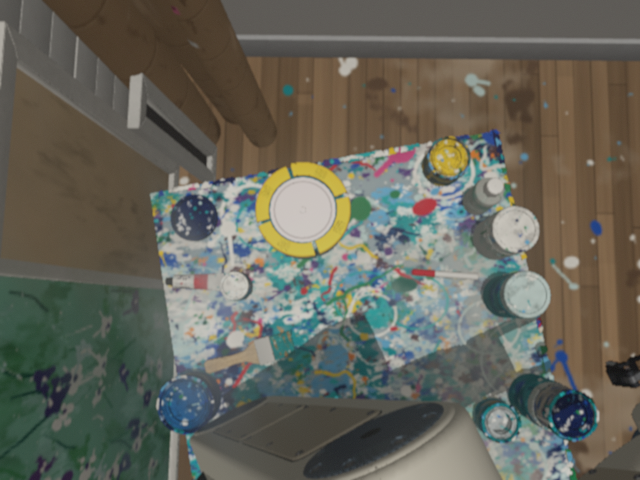

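View pics/side0.png

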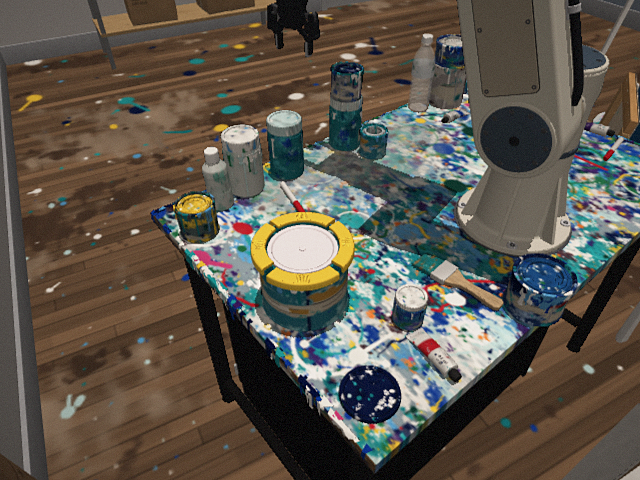

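The tub's lid is at about (303,210) in the top view, with gaps near (289,170), (341,179), (318,247) and (265,238). In the side view it is at about (303,250). Next I'll get the centre from the white panel and look closer with the wrist camera.

```bash
cat >h.py <<'E'
import cv2,numpy as np
from workcell import *
def ray(r,px,z):
    K,V=r["intrinsics"],r["view"];R,t=V[:3,:3],V[:3,3]
    c=-R.T@t;d=(R.T@np.linalg.inv(K)@np.c_[np.atleast_2d(px),np.ones(len(np.atleast_2d(px)))].T).T
    return c+d*((z-c[2])/d[:,2])[:,None]
def proj(r,p):
    K,V=r["intrinsics"],r["view"];q=K@(V[:3,:3]@np.asarray(p)+V[:3,3]);return q[:2]/q[2]
def yellow(r):
    h=cv2.cvtColor(r["frame"],cv2.COLOR_RGB2HSV);return cv2.inRange(h,(18,110,70),(36,255,255))
def panel(r,near):
    "white panel: pixels inside the yellow ring -> ellipse, cast to z=.131"
    h=cv2.cvtColor(r["frame"],cv2.COLOR_RGB2HSV);m=cv2.inRange(h,(0,0,110),(180,70,255))
    m=cv2.morphologyEx(m,cv2.MORPH_OPEN,np.ones((3,3)))
    n,l,s,c=cv2.connectedComponentsWithStats(m);k=l[int(near[1]),int(near[0])]
    ct=max(cv2.findContours((l==k).astype(np.uint8),0,1)[0],key=cv2.contourArea)
    P=ray(r,cv2.convexHull(ct)[:,0].astype(float),.131)
    (x,y),rad=cv2.minEnclosingCircle(P[:,:2].astype(np.float32)*1000)
    return np.array([x,y])/1000,rad
E
python3 - <<'E'
from h import *
for n,c in(("top",(303,210)),("side",(300,240))):
    r=dict(np.load(n+"0.npz"));print(n,panel(r,c))
    if n=="side": cv2.imwrite("pics/crop.png",cv2.resize(r["frame"][200:340,235:375,::-1],None,fx=4,fy=4,interpolation=2))
    C=panel(r,c)[0]
    # gap directions: ring radius 77mm samples at z .1405
    a=np.radians(np.arange(0,360,1)); h=cv2.cvtColor(r["frame"],cv2.COLOR_RGB2HSV)
    v=[min(r["frame"][tuple(np.round(proj(r,[*(C+q*np.array([np.cos(t),np.sin(t)])),.1395])).astype(int)[::-1])][0] for q in(.073,.08)) for t in a]
    v=np.array(v,int); print([(i,v[i]) for i in range(360) if v[i]<np.median(v)*.72])
E
```

```text
top (array([ 0.51708313, -0.00977545]), 71.6296157836914)
[(18, np.int64(79)), (19, np.int64(55)), (20, np.int64(55)), (21, np.int64(120)), (22, np.int64(120)), (103, np.int64(116)), (104, np.int64(109)), (105, np.int64(84)), (106, np.int64(130)), (107, np.int64(130)), (197, np.int64(118)), (198, np.int64(102)), (199, np.int64(65)), (200, np.int64(69)), (201, np.int64(69)), (202, np.int64(126)), (293, np.int64(124)), (294, np.int64(82)), (295, np.int64(72)), (296, np.int64(90)), (297, np.int64(143)), (298, np.int64(143))]
side (array([ 0.52234991, -0.00549915]), 65.06531524658203)
[(15, np.int64(122)), (16, np.int64(122)), (17, np.int64(35)), (18, np.int64(35)), (19, np.int64(0)), (20, np.int64(1)), (21, np.int64(7)), (22, np.int64(0)), (23, np.int64(0)), (24, np.int64(66)), (59, np.int64(158)), (60, np.int64(158)), (102, np.int64(10)), (103, np.int64(0)), (104, np.int64(0)), (105, np.int64(1)), (106, np.int64(1)), (107, np.int64(14)), (108, np.int64(40)), (109, np.int64(66)), (110, np.int64(115)), (111, np.int64(124)), (200, np.int64(107)), (201, np.int64(106)), (202, np.int64(101)), (203, np.int64(101)), (204, np.int64(159)), (248, np.int64(150)), (287, np.int64(148)), (288, np.int64(130)), (289, np.int64(99)), (290, np.int64(99)), (291, np.int64(41)), (292, np.int64(41))]
```

View pics/crop.png

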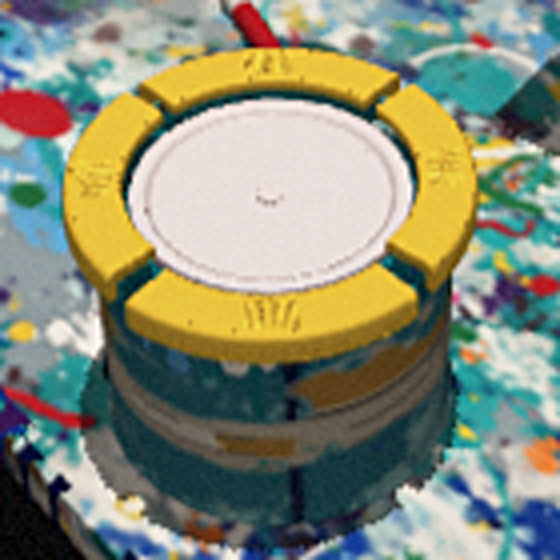

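The side crop shows all four sections, with gaps at about 20° + 90°k, so the section centres lie at about 65° + 90°k. I can't yet tell which one is down, so I'll take a wrist view from above.

```bash
python3 - <<'E'
from h import *
hand.move_gripper(0)
o=get_obs();p=o["position"]
bot.servo_line([p[0],p[1],.38],velocity=.3)
bot.reach([.46,-.008,.36],[1,0,0,0])
r=vision.read_camera("wrist");np.savez("w0.npz",**r);cv2.imwrite("pics/w0.png",r["frame"][:,:,::-1])
o=get_obs();print(o["time_s"],o["position"],o["wrist_force"],r["view"].round(3).tolist(),r["intrinsics"][0,0], -r["view"][:3,:3].T@r["view"][:3,3],o["gripper_width"])
print(proj(r,[.52,-.008,.131]))
E
```

```text
3.6083 [ 0.46015637 -0.00856205  0.35994114] [-0.38946891 -0.94400261 -0.21408524] [[0.0, -1.0, -0.0, -0.008], [-0.955, -0.0, 0.296, 0.368], [-0.296, 0.0, -0.955, 0.622], [0.0, 0.0, 0.0, 1.0]] 430.96511905260445 [ 0.53572244 -0.00844759  0.48500123] -0.00013656163250000235
[315.79295027 122.98072679]
```

View pics/w0.png

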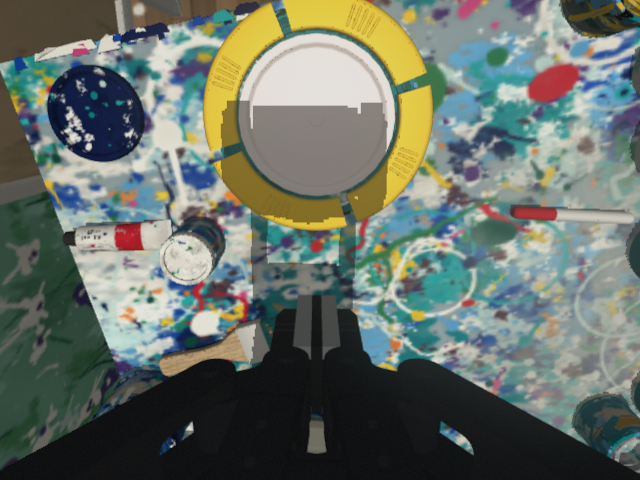

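The wrist view shows the lid centred at about (318,115), with ribs at (363,17), (227,72) and (403,162); the fourth set is in shadow. I'll measure radius and height per section.

```bash
python3 - <<'E'
from h import *
def run(n,r,C,yl):
    h=cv2.cvtColor(r["frame"],cv2.COLOR_RGB2HSV)
    y=cv2.inRange(h,yl,(40,255,255)); Z=.1405
    # radial profile of yellow mask on plane Z
    R=np.arange(.05,.1,.0005);out=[]
    for a in np.radians(np.arange(0,360,3)):
        p=np.array([proj(r,[C[0]+q*np.cos(a),C[1]+q*np.sin(a),Z]) for q in R]).astype(np.float32)
        v=cv2.remap(y,p[:,0].copy().reshape(1,-1),p[:,1].copy().reshape(1,-1),1)[0]>127
        out.append((R[v][0],R[v][-1],v.sum()*.0005) if v.any() and (p[:,1]>2).all() else (np.nan,)*3)
    return np.array(out)*1000
w=dict(np.load("w0.npz"));t=dict(np.load("top0.npz"));s=dict(np.load("side0.npz"))
from scipy.optimize import least_squares
A=np.radians(np.arange(0,360,3))
for n,r,yl in(("w",w,(15,120,40)),("t",t,(15,110,60)),("s",s,(15,110,60))):
    C=np.array([.519,-.008])
    for _ in range(2):
        o=run(n,r,C,yl); g=np.isfinite(o[:,1])&(o[:,2]>15)
        P=(C*1000+o[g,1:2]*np.c_[np.cos(A[g]),np.sin(A[g])])
        f=least_squares(lambda x:np.hypot(*(P-x[:2]).T)-x[2],[*C*1000,91],loss="soft_l1").x
        C=f[:2]/1000
    o=run(n,r,C,yl)
    print(n,f.round(1))
    for c in(65,155,245,335):
        d=np.abs((np.degrees(A)-c+180)%360-180)<36
        print(c,np.nanmedian(o[d],0).round(1),d.sum(),np.isfinite(o[d,0]).sum())
    print("gaps",[int(np.degrees(a).round()) for a,k in zip(A,o) if k[2]<18 ])
for px in((363,17),(227,72),(403,162)):
    p=ray(w,px,.1405)[0];print(px,p.round(4))
E
```

```text
w [522.9  -9.   88.7]
65 [63.5 88.  25.2] 24 22
155 [63.5 89.  26. ] 24 24
245 [63. 88. 26.] 24 24
335 [64.  89.  25.5] 24 9
gaps []
t [522.8  -8.9  89.5]
65 [64.5 89.  25. ] 24 24
155 [65.5 90.  25. ] 24 24
245 [64.3 89.5 25.8] 24 24
335 [64.  89.8 26. ] 24 24
gaps [18, 111]
s [527.3   0.7  93.6]
65 [65.  99.5 35. ] 24 24
155 [62.3 90.5 28.2] 24 24
245 [65.5 95.8 30.8] 24 24
335 [64.8 91.3 27.2] 24 24
gaps [15, 18, 21, 111, 288]
(363, 17) [ 0.5946 -0.0422  0.1405]
(227, 72) [0.5574 0.0584 0.1405]
(403, 162) [ 0.4904 -0.0773  0.1405]
```

```bash
python3 - <<'E'
from h import *
s=dict(np.load("side0.npz"));C=np.array([.523,-.009]);f=5
im=cv2.resize(s["frame"][200:310,240:365,::-1],None,fx=f,fy=f,interpolation=2)
for c in(64.5,154.5,244.5,334.5):
  for z,col in((.1405,(0,0,255)),(.1325,(255,0,0))):
    for q in(.065,.089):
      pts=[((proj(s,[C[0]+q*np.cos(a),C[1]+q*np.sin(a),z])-[240,200]+.5)*f).astype(int) for a in np.radians(np.linspace(c-42,c+42,25))]
      cv2.polylines(im,[np.array(pts)],False,col,1)
cv2.imwrite("pics/ov.png",im)
E
```

```text
(no output)
```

View pics/ov.png

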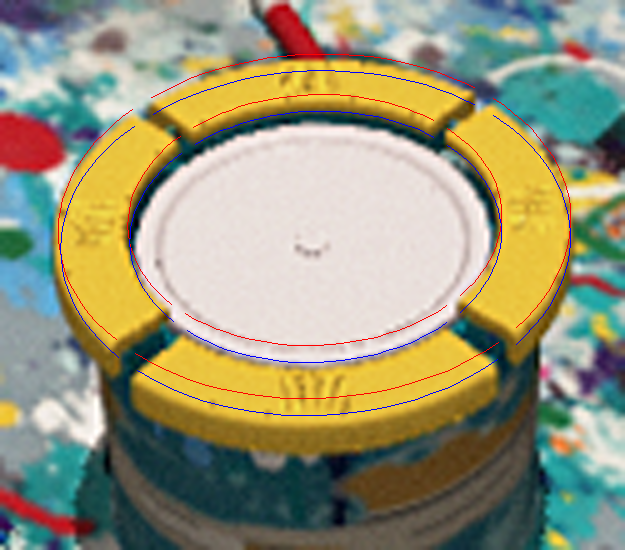

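The section at 64.5° (the front one here) matches the lower outline, so it is the one already shut. I'll press 154.5° and 334.5° first, since both are neighbours of the shut one, and 244.5° last.

```bash
cat >>h.py <<'E'
from scipy.spatial.transform import Rotation as Ro
C=np.array([.523,-.009])
def press(phi,lo=.1335):
    a=np.radians(phi);p=C+.077*np.array([np.cos(a),np.sin(a)])
    q0=np.array(get_obs()["joint_pos"]);best=None
    for k in(0,180):
        q=(Ro.from_euler("z",phi+k,degrees=True)*Ro.from_quat([1,0,0,0])).as_quat()
        s=kinematics.solve_ik([*p,.185],q)
        if s is not None and (best is None or abs(s[5])<best[0]): best=(abs(s[5]),q)
    q=best[1];bot.reach([*p,.185],q)
    f0=get_obs()["wrist_force"][2]
    bot.servo_line([*p,.163],velocity=.06)
    log=[]
    for z in np.arange(.1425,lo-1e-6,-.001):
        bot.servo_line([*p,z+bot.tcp_to_tips],velocity=.02)
        o=get_obs();f=o["wrist_force"][2]-f0;log.append((round((o["position"][2]-.017)*1e3,1),round(f,1)))
        if abs(f)>30: print("STOP");break
    bot.servo_line([*p,.185],velocity=.1)
    print(phi,log,get_obs()["time_s"])
E
python3 - <<'E'
from h import *
press(154.5)
E
```

```text
154.5 [(np.float64(142.5), np.float64(-0.4)), (np.float64(141.5), np.float64(-0.2)), (np.float64(140.6), np.float64(0.7)), (np.float64(139.8), np.float64(6.3)), (np.float64(138.8), np.float64(4.4)), (np.float64(137.6), np.float64(2.1)), (np.float64(136.2), np.float64(-1.6)), (np.float64(135.3), np.float64(-0.9)), (np.float64(134.4), np.float64(0.2)), (np.float64(133.4), np.float64(-1.4))] 9.4333
```

Contact came at about 140.5 mm and the force then dropped to zero, so it snapped shut. Now the other two.

```bash
python3 - <<'E'
from h import *
press(334.5)
press(244.5)
p=get_obs()["position"];bot.servo_line([p[0],p[1],.3],velocity=.3)
bot.reach([.44,-.008,.36],[1,0,0,0])
r=vision.read_camera("wrist");s=vision.read_camera("side");t=vision.read_camera("top")
f=4
im=cv2.resize(s["frame"][190:320,235:370,::-1],None,fx=f,fy=f,interpolation=2)
for c in(64.5,154.5,244.5,334.5):
  for z,col in((.1405,(0,0,255)),(.1325,(255,0,0))):
    for q in(.065,.089):
      pts=[((proj(s,[C[0]+q*np.cos(a),C[1]+q*np.sin(a),z])-[235,190]+.5)*f).astype(int) for a in np.radians(np.linspace(c-42,c+42,25))]
      cv2.polylines(im,[np.array(pts)],False,col,1)
cv2.imwrite("pics/ov2.png",im);cv2.imwrite("pics/w2.png",r["frame"][:,:,::-1])
o=get_obs();print(o["time_s"],o["wrist_force"])
E
```

```text
334.5 [(np.float64(142.5), np.float64(0.2)), (np.float64(141.5), np.float64(0.9)), (np.float64(140.7), np.float64(2.1)), (np.float64(140.1), np.float64(8.4)), (np.float64(139.0), np.float64(4.8)), (np.float64(137.7), np.float64(2.9)), (np.float64(136.1), np.float64(0.6)), (np.float64(135.2), np.float64(0.1)), (np.float64(134.4), np.float64(0.7)), (np.float64(133.4), np.float64(0.3))] 13.6833
244.5 [(np.float64(142.5), np.float64(-0.5)), (np.float64(141.5), np.float64(-0.3)), (np.float64(140.7), np.float64(1.2)), (np.float64(139.9), np.float64(6.5)), (np.float64(138.8), np.float64(3.9)), (np.float64(137.6), np.float64(2.5)), (np.float64(136.2), np.float64(-1.0)), (np.float64(135.3), np.float64(0.0)), (np.float64(134.4), np.float64(0.4)), (np.float64(133.4), np.float64(-1.2))] 18.6
20.4417 [-0.00131845 -0.17155773  0.177067  ]
```

View pics/ov2.png

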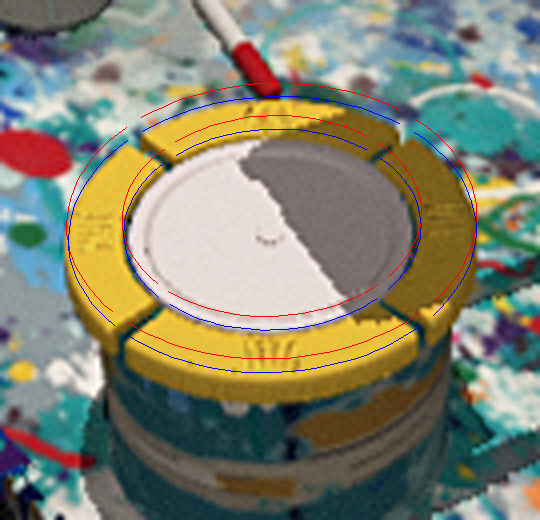

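View pics/w2.png

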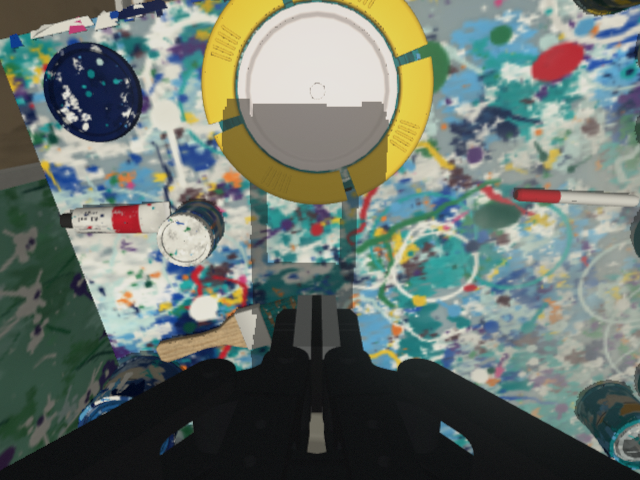

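The side view shows the ring level on the lower outlines, with all four sections matching. The wrist view shows the tub, pot, tube and marker undisturbed and the arm clear of everything.

```bash
python3 -c "
from workcell import *
print(hand_in())"
```

```text
the job is handed in; nothing more can be done
None
```

I pressed the three raised rim sections shut, doing the two neighbours of the shut section first and the opposite one last. Each snapped (the force dropped to zero), the last pictures show all four down with the tub, pot, tube and marker in place, and I handed the job in at about 20 s.

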